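# Dock the coral foundation dispenser at the make-up station

### The arm

A 7-joint arm with a two-finger parallel gripper is mounted at the origin on the work surface. World frame = base frame: x ahead of the robot, y to its left, z up, the work surface at z = 0. Lengths are in m, angles in rad, forces in N, time in s.
With the tool pointing down it reaches from about 0.4 to 0.85 m from the base axis. Payload 10.4 kg.
Tool frame: the origin (TCP) lies midway between the tips of the shut fingers; the grasp point (between the pads) lies 19 mm behind it; z points along the fingers, y is the direction in which the jaws open and shut (so a half turn about z gives the same grasp; the last joint's range is limited). The gripper opens to 85 mm and grips with 20 to 120 N. Pads are 22 mm wide; open, the fingers measure 114 mm over their backs; the gripper's body (76 mm by 85 mm) begins 54 mm behind the grasp point. The pads swing forward as they close: fully open they stand 13 mm farther back than shut.
Start: joints at [1.305, 0.332, -0.065, 1.46, 0.022, 1.35, -0.088], TCP at [0.15, -0.607, 0.231] pointing down, gripper open.
Joint ranges: [-2.6, 2.6], [-0.5, 2.12], [-1.47, 1.34], [0.16, 2.42], [-1.27, 4.41], [0.06, 2.06], [-2.6, 2.6]. Speed limits (rad/s): [2.22, 2.22, 2.79, 2.79, 3.14, 3.14, 3.14].

### API

Orientations are given as [roll, pitch, yaw] about the fixed x, y, z axes, in that order (R = Rz(yaw) Ry(pitch) Rx(roll)).
In Python, from rig import read_state, read_camera, camera_params, job_done gives the robot as it stands.
- The arm moves only by the tool carry_out, never from a script. Its argument "plan" is one flat list of numbers, 7 for each row, row after row: the gripper command: -1 is shut, 1 is fully open, values between are in proportion, then the shift along the tool's x, y, z in m, then the turn, a rotation vector about the tool's x, y, z in degrees. A call has 1 to 5 rows; each row shifts and turns the commanded pose from where the row before left it, along the tool's axes as they then stand; what a row does not reach is not made up. A row lasts 1/8 s, in which the tool goes at most 62.5 mm and 10.7 degrees, less where a joint would pass 70% of its speed; a pose out of reach is approached as far as the arm can. A call with a gripper value outside its range is refused whole. The fingers move at their own pace and stop on an object; the grip force is fixed at half the most. Time passes only in rows, so rows that do not move let the fingers close. It gives the time, the measured TCP pose, the force and the opening at its end, in the units of the state.
- read_state(): the state, without advancing time (a new reading comes with each control period).
- read_camera(name): name is "scene" or "top" or "wrist"; returns (picture, depth): 420x560x3 uint8, red, green, blue; 420x560 float32, m along the optical axis (not along the pixel's ray), 0 where there is no reading.
- camera_params(name): a dict with "fx", "fy", "cx", "cy" (pixels), "rvec" (rotation vector, rad) and "tvec" (3), from world to camera coordinates, as OpenCV has them; the wrist camera has in their place "hand_eye" (4x4, takes a point from camera to tool coordinates, whose origin is the TCP and whose axes are the flange's). Camera axes: x right, y down, z forward; pixel columns grow to the right and rows downward; lengths in m; the calibration is good to about 2 mm. A picture is of the moment at which its call begins: read the wrist's pose just before it. camera_params takes no time and is no camera call.
- job_done(): hands the job in, once; it reports no verdict.
The state is a dict: "clock": time; "q": joint angles; "joint_velocities": joint speeds; "joint_torque": joint torques, N m; "position": TCP position; "tool_rot": TCP orientation; "wrist_force": force on the tool from outside, world axes, zero at the start; "wrist_torque": the same for the moment, N m; "opening": finger opening in m.
Only numpy, scipy, OpenCV 4.12 (cv2) and the standard library are available. Lean on these libraries where they do the work, as an engineer would, in place of code of your own. Each camera call takes 0.05 s, during which the arm holds its last target. There are 200 camera calls.

### The job

Slide the coral dispenser with the orange foot, upright, into the slot of the aluminium dock so that its foot flange sits under the slotted plate and it is fully home, then let go of it standing on the table. Leave the two other dispensers standing where they are.

Things in the scene. Friction and masses are not known exactly. Their poses are not given: they have to be found in the camera images.
- coral_mid (a point): Loose upright pump dispenser: orange foot flange 66 mm across, 8 thick; coral round barrel 32 across, 8 to 84 mm above its underside; orange pump head 24 across and less, up to 104. 0.10-0.21 kg. Point on its axis, half-way up (52 mm above underside); z up the axis. Grip the barrel about 15 mm above this point to keep fingers above the dock plate.
- dock: Fixed; grey walls, no floor. Level aluminium plate 110 mm wide, underside 20, top 28 above table. U slot 46 wide, open to the dock's -x, flared to 86 at the mouth. Origin: table level, where the axis of a dispenser fully home stands. Along x: plate -65 (flare; parallel slot from -45) to +50, slot end +20. Space under plate 90 wide, up to +42. Slide in along +x from -100 or less. z up.
- beige_mid (a point): Bystander, to be left alone: pale beige barrel, white foot flange and pump head. Loose, same shape and size as the coral dispenser; 0.15 kg. Point on its axis, half-way up (52 mm above its underside).
- cocoa_mid (a point): Bystander, to be left alone: dark brown barrel, blue foot flange and pump head. Loose, same shape and size as the coral dispenser; 0.15 kg. Point on its axis, half-way up (52 mm above its underside).

How it is judged:
By the outcome, as a careful person would: the job done as asked, in the order asked, and still so for the second after the job is handed in, with the robot touching nothing.
It also fails if it takes over 48 s, if anything falls off the work surface, if the arm or the gripper's body presses on something with over 40 N, if the wrist force passes 120 N, or if a joint passes its speed limit or range.

## Working session

There is one attempt and no reset: what is moved stays moved. The work goes in short steps, Python scripts to look and compute and a tool call to move; the robot and the scene stay as the last step left them, time stands still between calls to the robot, and variables do not carry over. Pictures are saved under pics/ and viewed, about 8 in all and at most 12, crops included, and the job is handed in when it is done.

Besides the shell and the picture viewer there is one more tool, called after "Emit:" in YAML: its name, and indented under it one key for each argument. carry_out: Moves the arm, as the interface text tells. Its arguments: {"type":"object","properties":{"plan":{"type":"array"}},"required":["plan"]}

```bash
mkdir -p pics; cat > h.py <<'E'
import numpy as np,cv2
from rig import *
def snap(n,f):
    p,d=read_camera(n); cv2.imwrite(f'pics/{f}.png',p[:,:,::-1]); np.save(f'pics/{f}.npy',d); return p,d
def world(n,d,u,v,Z=None):
    c=camera_params(n); R=cv2.Rodrigues(np.array(c['rvec'],float))[0]; t=np.array(c['tvec']).ravel()
    r=np.array([(u-c['cx'])/c['fx'],(v-c['cy'])/c['fy'],1.])
    if Z is None: return R.T@(r*d[int(v),int(u)]-t)
    o=-R.T@t; w=R.T@r; return o+w*(Z-o[2])/w[2]
E
python3 - <<'E'
from h import *
s=read_state(); print(s['position'],s['tool_rot'],s['clock'],s['opening'])
snap('top','top0'); snap('scene','scene0')
for n in('top','scene'):print(camera_params(n))
E
```

```text
[ 0.15016196 -0.60628096  0.23049988] [-3.14010488e+00  6.05858520e-05  2.42810407e-01] 0.0 0.08560033283582025
{'fx': 420.4513154133544, 'fy': 420.4513154133544, 'cx': 273.9007660393003, 'cy': 216.90960774473587, 'rvec': array([ 2.14207751, -2.12422269,  0.19138063]), 'tvec': array([0.01343103, 0.54620941, 0.81827106])}
{'fx': 490.628716527614, 'fy': 490.628716527614, 'cx': 279.65085801948777, 'cy': 205.48352306990333, 'rvec': array([ 2.23781556,  0.82985004, -0.36589025]), 'tvec': array([-0.44196638, -0.18602771,  1.24876761])}
```

View pics/top0.png

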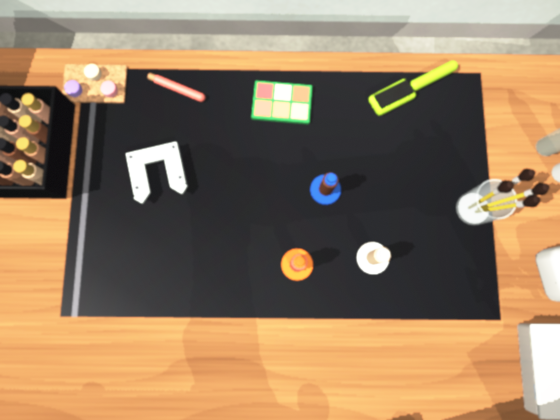

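View pics/scene0.png

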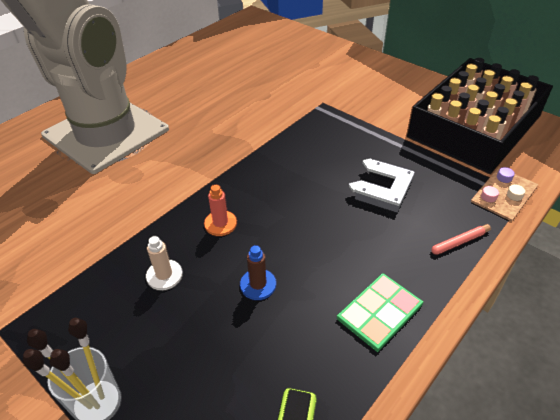

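The top view shows the dock around (157,170) with its mouth toward image-down, coral at (297,264), cocoa at (325,188) and beige at (373,258). Next I'll enlarge the dock and the dispensers.

```bash
python3 - <<'E'
from h import *
p=cv2.imread('pics/top0.png'); d=np.load('pics/top0.npy')
c=p[120:220,105:225]; a=cv2.resize(c,None,fx=5,fy=5,interpolation=cv2.INTER_CUBIC)
c=p[220:300,260:340]; b=cv2.resize(c,None,fx=2.5,fy=2.5); b=cv2.copyMakeBorder(b,0,300,0,0,0)
cv2.imwrite('pics/crop1.png',np.hstack([a,b]))
# dispensers: flange colour fits (flange top z=.008)
hsv=cv2.cvtColor(p,cv2.COLOR_BGR2HSV)
for n,(u,v) in dict(coral=(297,264),cocoa=(325,188),beige=(373,258)).items():
    bg=(p.max(2)>60); m=np.zeros(p.shape[:2],np.uint8); cv2.circle(m,(u,v),26,1,-1); m&=bg.astype(np.uint8)
    ct=max(cv2.findContours(m,0,1)[0],key=cv2.contourArea); (x,y),r=cv2.minEnclosingCircle(ct)
    print(n,(x,y),r,world('top',d,x,y,.008).round(4),cv2.boundingRect(ct))
# plate mask
m=np.zeros(p.shape[:2],np.uint8); m[135:210,118:195]=(p.min(2)>150)[135:210,118:195]
ct=max(cv2.findContours(m,0,1)[0],key=cv2.contourArea)
q=cv2.approxPolyDP(ct,2.5,True)[:,0]
for u,v in q: print(u,v,world('top',d,u,v,.028).round(4), world('top',d,u,v).round(4))
E
```

```text
coral (296.5757751464844, 264.13427734375) 17.47553253173828 [ 0.4521 -0.0309  0.008 ] (280, 247, 34, 35)
cocoa (325.3426818847656, 187.53370666503906) 17.783382415771484 [ 0.6191 -0.094   0.008 ] (309, 172, 33, 34)
beige (373.20269775390625, 256.95947265625) 18.232526779174805 [ 0.4686 -0.1936  0.008 ] (355, 241, 37, 34)
176 142 [0.7127 0.2317 0.028 ] [0.7224 0.2381 0.0012]
125 154 [0.6844 0.3403 0.028 ] [ 0.6939  0.3508 -0.0007]
134 199 [0.5853 0.3144 0.028 ] [ 0.5917  0.3243 -0.0014]
142 202 [0.579  0.2971 0.028 ] [0.5799 0.2985 0.0238]
149 193 [0.5987 0.2835 0.028 ] [0.6048 0.2914 0.0017]
144 164 [0.6625 0.298  0.028 ] [0.6691 0.3049 0.0061]
164 160 [0.6718 0.2556 0.028 ] [6.805e-01 2.630e-01 4.000e-04]
170 187 [0.6122 0.2397 0.028 ] [0.6188 0.2463 0.0013]
183 192 [0.6015 0.2115 0.028 ] [0.6077 0.2173 0.0015]
186 184 [0.6191 0.2059 0.028 ] [0.6243 0.2103 0.0073]
```

View pics/crop1.png

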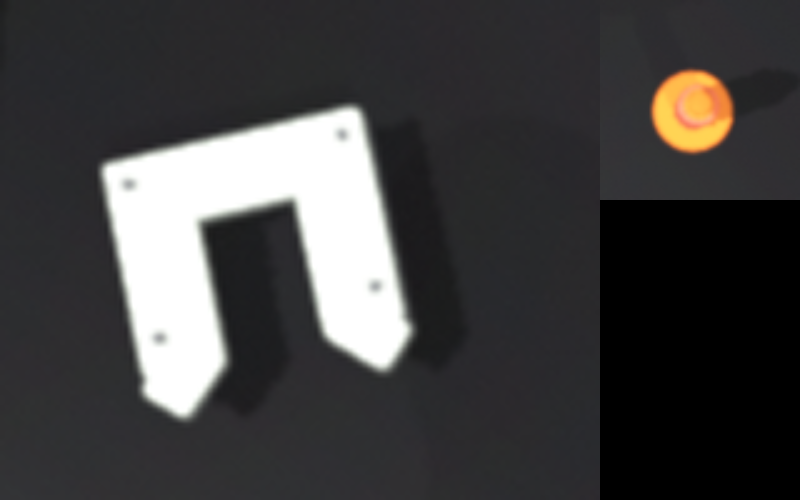

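The crop gives clean dock corners: back (103,163) and (360,105), slot end (200,220) and (296,199), flare start (226,362) and (325,336), tips (186,418) and (385,371). I'll fit the dock pose to these.

```bash
python3 - <<'E'
from h import *
px=np.array([(103,163),(360,105),(200,220),(296,199),(226,362),(325,336),(186,418),(385,371)])
L=np.array([(50,55),(50,-55),(20,23),(20,-23),(-45,23),(-45,-23),(-65,43),(-65,-43)])/1e3
W=np.array([world('top',None,105+(x+.5)/5-.5,120+(y+.5)/5-.5,.028)[:2] for x,y in px])
lc,wc=L.mean(0),W.mean(0); U,S,V=np.linalg.svd((L-lc).T@(W-wc)); R=V.T@U.T
t=wc-R@lc; yaw=np.arctan2(R[1,0],R[0,0]); print('dock',t,np.degrees(yaw),np.linalg.det(R)); print(((L@R.T+t-W)*1e3).round(1))
for a in (-.12,-.1): print(a,t+R@[a,0])
E
```

```text
dock [0.65073378 0.27217274] 14.235414961338343 1.0000000000000002
[[-2.8 -2.4]
 [-3.2  0.6]
 [ 1.1  2.6]
 [ 2.6 -1.3]
 [ 0.6  1.5]
 [ 0.2 -1.7]
 [ 0.7  0.5]
 [ 0.7  0.2]]
-0.12 [0.53441855 0.24266396]
-0.1 [0.55380442 0.24758209]
```

Residuals are up to about 3 mm, well inside the slot's play. The tool yaw of 13.9° already matches the dock's 14.2°, so I'll keep it. First I'll travel above the coral dispenser by way of (0.45, -0.2).

Emit:
carry_out:
  plan: [1, 0.039, -0.032, 0, 0, 0, 0, 1, 0.039, -0.032, 0, 0, 0, 0, 1, 0.039, -0.032, 0, 0, 0, 0, 1, 0.039, -0.032, 0, 0, 0, 0, 1, 0.039, -0.032, 0, 0, 0, 0]

```text
clock: 0.72
position: [0.3018, -0.4029, 0.2311]
tool_rot: [-3.141, 0.0, 0.243]
wrist_force: [0.7, -1.1, 0.2]
opening: 0.0854
```

Emit:
carry_out:
  plan: [1, 0.039, -0.032, 0, 0, 0, 0, 1, 0.039, -0.032, 0, 0, 0, 0, 1, 0.039, -0.032, 0, 0, 0, 0, 1, 0.039, -0.032, 0, 0, 0, 0, 1, 0.039, -0.032, 0, 0, 0, 0]

```text
clock: 1.35
position: [0.4525, -0.2009, 0.2312]
tool_rot: [3.141, 0.0, 0.243]
wrist_force: [0.4, -0.8, -1.4]
opening: 0.0852
```

Emit:
carry_out:
  plan: [1, 0.01, -0.041, 0, 0, 0, 0, 1, 0.01, -0.041, 0, 0, 0, 0, 1, 0.01, -0.041, 0, 0, 0, 0, 1, 0.01, -0.041, 0, 0, 0, 0, 1, 0, 0, 0, 0, 0, 0]

```text
clock: 1.98
position: [0.4511, -0.0303, 0.2314]
tool_rot: [3.142, -0.0, 0.248]
wrist_force: [0.3, -0.7, -0.5]
opening: 0.0853
```

```bash
cat >> h.py <<'E'
from scipy.spatial.transform import Rotation as Ro
def wpose():
    s=read_state(); T=np.eye(4); T[:3,:3]=Ro.from_euler('xyz',s['tool_rot']).as_matrix(); T[:3,3]=s['position']
    return s,T@np.array(camera_params('wrist')['hand_eye'])
def wworld(T,u,v,Z):
    c=camera_params('wrist'); w=T[:3,:3]@[(u-c['cx'])/c['fx'],(v-c['cy'])/c['fy'],1.]; o=T[:3,3]; return o+w*(Z-o[2])/w[2]
E
python3 - <<'E'
from h import *
s,T=wpose(); print(s['position'],s['tool_rot']); snap('wrist','w1'); np.save('pics/w1T.npy',T); print(T.round(3))
E
```

```text
[ 0.45114382 -0.03032644  0.2313547 ] [ 3.14155051e+00 -1.39216884e-04  2.48104948e-01]
[[ 0.244 -0.936 -0.251  0.516]
 [-0.97  -0.236 -0.064 -0.014]
 [ 0.     0.259 -0.966  0.374]
 [ 0.     0.     0.     1.   ]]
```

View pics/w1.png

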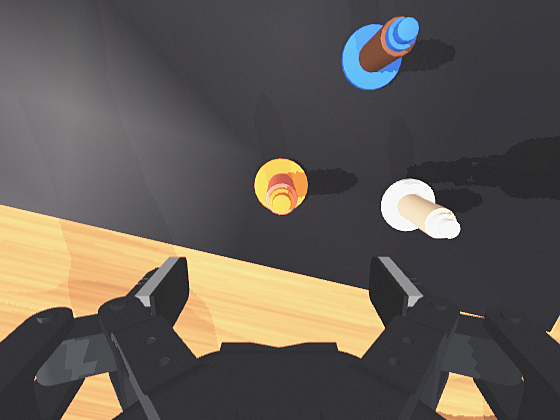

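The wrist view shows the coral flange centred near (281,185) and its pump top near (282,202).

```bash
python3 - <<'E'
from h import *
T=np.load('pics/w1T.npy'); d=np.load('pics/w1.npy')
print(wworld(T,281,185.5,.008),wworld(T,282,202,.104))
c=camera_params('wrist');z=d[202,282];print(T@np.array([(282-c['cx'])/c['fx']*z,(202-c['cy'])/c['fy']*z,z,1]), d[202,282])
d=np.load('pics/top0.npy');p=cv2.imread('pics/top0.png')
print(world('top',d,299,263),world('top',d,287,270))
E
```

```text
[ 0.45360762 -0.03271212  0.008     ] [ 0.45523175 -0.03243901  0.104     ]
[ 0.45530553 -0.03241631  0.10432937  1.        ] 0.2770888
[ 0.44827318 -0.02976088  0.1043047 ] [ 0.43951297 -0.010609    0.01021487]
```

Emit:
carry_out:
  plan: [1, 0.0025, 0.0025, 0.03, 0, 0, 0, 1, 0, 0, 0.045, 0, 0, 0, 1, 0, 0, 0.045, 0, 0, 0, 1, 0, 0, 0.04, 0, 0, 0, 1, 0, 0, 0.024, 0, 0, 0]

```text
clock: 2.65
position: [0.4531, -0.0366, 0.0451]
tool_rot: [-3.141, 0.003, 0.241]
wrist_force: [0.3, 0.3, -0.2]
opening: 0.0854
```

Emit:
carry_out:
  plan: [1, 0, 0, 0, 0, 0, 0, -1, 0, 0, 0, 0, 0, 0, -1, 0, 0, 0, 0, 0, 0, -1, 0, 0, 0, 0, 0, 0, -1, 0, 0, 0, 0, 0, 0]

```text
clock: 3.28
position: [0.4549, -0.0354, 0.0481]
tool_rot: [3.141, -0.001, 0.243]
wrist_force: [-1.2, 0.3, 6.0]
opening: 0.0309
```

Emit:
carry_out:
  plan: [-1, 0, 0, 0, 0, 0, 0, -1, 0, 0, 0, 0, 0, 0, -1, 0, 0, 0, 0, 0, 0, -1, 0, 0, 0, 0, 0, 0]

```text
clock: 3.78
position: [0.455, -0.0354, 0.0481]
tool_rot: [3.141, -0.001, 0.243]
wrist_force: [-0.2, 0.7, 7.3]
opening: 0.0308
```

Emit:
carry_out:
  plan: [-1, 0, 0, -0.01, 0, 0, 0, -1, 0, 0, -0.01, 0, 0, 0, -1, 0, 0, 0, 0, 0, 0, -1, 0.01, -0.02, 0, 0, 0, 0, -1, 0.019, -0.034, 0, 0, 0, 0]

```text
clock: 4.4
position: [0.4695, 0.0233, 0.0671]
tool_rot: [3.141, 0.0, 0.24]
wrist_force: [0.2, 0.3, -1.2]
opening: 0.0306
```

Emit:
carry_out:
  plan: [-1, 0.022, -0.04, 0, 0, 0, 0, -1, 0.022, -0.04, 0, 0, 0, 0, -1, 0.022, -0.04, 0, 0, 0, 0, -1, 0.022, -0.04, 0, 0, 0, 0, -1, 0.015, -0.025, 0, 0, 0, 0]

```text
clock: 5.03
position: [0.5249, 0.2308, 0.067]
tool_rot: [-3.141, 0.0, 0.244]
wrist_force: [-0.6, 0.6, -0.3]
opening: 0.0307
```

Emit:
carry_out:
  plan: [-1, 0.007, -0.012, 0, 0, 0, 0, -1, 0, 0, 0, 0, 0, 0]

```text
clock: 5.28
position: [0.5287, 0.2418, 0.067]
tool_rot: [-3.142, 0.001, 0.244]
wrist_force: [-1.1, 0.9, -1.7]
opening: 0.0306
```

```bash
python3 - <<'E'
from h import *
s,T=wpose(); print(s['position'],s['tool_rot'],s['wrist_force'],s['opening']); w,_=snap('wrist','w2'); np.save('pics/w2T.npy',T)
p,d=snap('scene','s2'); cv2.imwrite('pics/v2.png',np.hstack([w[:,80:480],cv2.resize(p[60:270,200:400],(400,420))])[:,:,::-1])
E
```

```text
[0.52866919 0.24184529 0.06696523] [-3.14157879e+00  6.37378015e-04  2.43577992e-01] [-1.08389325  0.92050705 -1.67416342] 0.030645723204543108
```

View pics/v2.png

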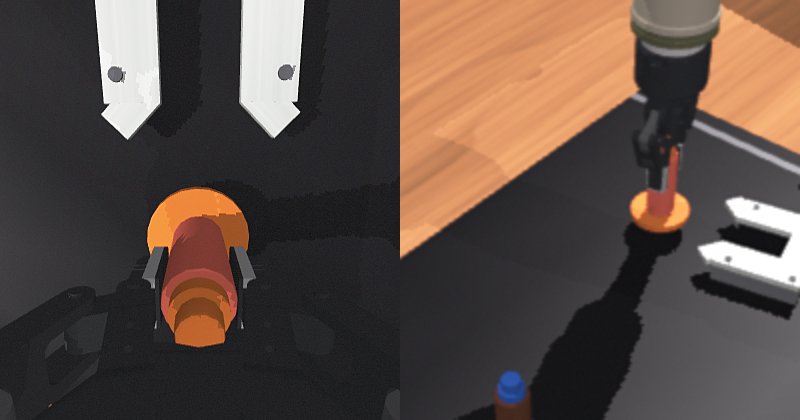

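Left: the tips are at (128,138) and (274,137), the flare starts at (160,103) and (240,101), and the held dispenser is upright and centred at about x=198. Now I'll convert these to positions.

```bash
python3 - <<'E'
from h import *
T=np.load('pics/w2T.npy'); W=np.array([wworld(T,u+80,v,.028)[:2] for u,v in [(128,138),(274,137),(160,103),(240,101)]])
print(W.round(4)); L=np.array([(-65,43),(-65,-43),(-45,23),(-45,-23)])/1e3
lc,wc=L.mean(0),W.mean(0);U,S,V=np.linalg.svd((L-lc).T@(W-wc));R=V.T@U.T;t=wc-R@lc
print('dock',t,np.degrees(np.arctan2(R[1,0],R[0,0])),((L@R.T+t-W)*1e3).round(1))
s=read_state();dd=t-s['position'][:2];y=s['tool_rot'][2];c,k=np.cos(y),np.sin(y);print('tool dx,dy',c*dd[0]+k*dd[1],k*dd[0]-c*dd[1])
print('axis at flange', wworld(T,198+80,237,.027))
E
```

```text
[[0.5795 0.2972]
 [0.6006 0.2143]
 [0.603  0.283 ]
 [0.6149 0.2391]]
dock [0.65273037 0.27222708] 14.575167501577731 [[-0.5  0.3]
 [ 0.  -0. ]
 [ 0.4  0.2]
 [ 0.  -0.4]]
tool dx,dy 0.12790693094302102 -0.0015109068406618659
axis at flange [0.52929627 0.24253557 0.027     ]
```

The wrist fit puts the dock at (0.6527, 0.2722), yaw 14.6°, which agrees with the top view to 2 mm. I'll lower the dispenser to about 4 mm clearance and slide it in.

Emit:
carry_out:
  plan: [-1, 0, -0.0015, 0.008, 0, 0, 0, -1, 0, 0, 0.007, 0, 0, 0, -1, 0, 0, 0, 0, 0, 0, -1, 0.012, 0, 0, 0, 0, 0, -1, 0.012, 0, 0, 0, 0, 0]

```text
clock: 6.0
position: [0.5531, 0.2491, 0.0526]
tool_rot: [3.142, -0.001, 0.243]
wrist_force: [0.8, -0.3, -0.4]
opening: 0.0306
```

Emit:
carry_out:
  plan: [-1, 0.014, 0, 0, 0, 0, 0, -1, 0.014, 0, 0, 0, 0, 0, -1, 0.014, 0, 0, 0, 0, 0, -1, 0.014, 0, 0, 0, 0, 0, -1, 0, 0, 0, 0, 0, 0]

```text
clock: 6.62
position: [0.6074, 0.2626, 0.0521]
tool_rot: [-3.141, -0.0, 0.242]
wrist_force: [-0.1, 0.2, -1.9]
opening: 0.0307
```

Emit:
carry_out:
  plan: [-1, 0.014, 0.0005, 0, 0, 0, 0, -1, 0.014, 0.0005, 0, 0, 0, 0, -1, 0.012, 0.0005, 0, 0, 0, 0, -1, 0.006, 0, 0, 0, 0, 0, -1, 0, 0, 0, 0, 0, 0]

```text
clock: 7.25
position: [0.6512, 0.2721, 0.0521]
tool_rot: [-3.142, 0.0, 0.243]
wrist_force: [0.2, 0.6, -1.4]
opening: 0.0308
```

```bash
python3 - <<'E'
from h import *
s,T=wpose(); print(s['position'],s['tool_rot'],s['wrist_force'],s['opening']); w,_=snap('wrist','w3'); np.save('pics/w3T.npy',T)
p,d=snap('scene','s3'); cv2.imwrite('pics/v3.png',np.hstack([w[:,80:480],cv2.resize(p[60:270,260:460],(400,420))])[:,:,::-1])
E
```

```text
[0.65122002 0.27210227 0.05213462] [-3.14153142e+00  2.31690682e-04  2.42706405e-01] [ 0.20385288  0.59491175 -1.3998233 ] 0.030760811819708713
```

View pics/v3.png

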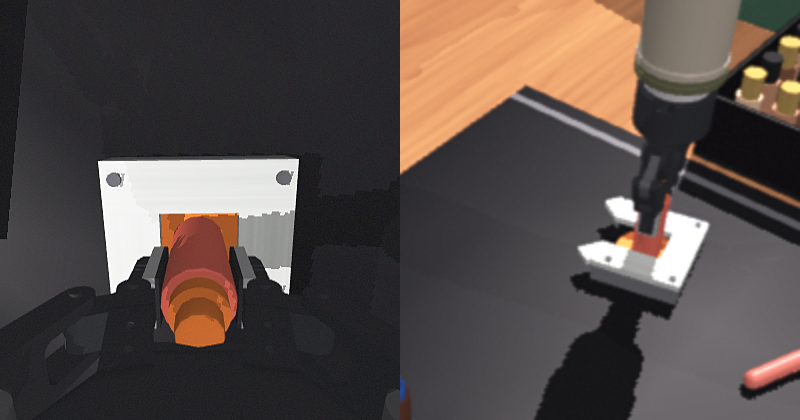

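The flange is under the plate. The slot end edge is at row 213 (columns 160–239 of the crop) and the plate's back edge is at row 160. I'll work out the remaining travel from these.

```bash
python3 - <<'E'
from h import *
T=np.load('pics/w3T.npy'); s=read_state();y=s['tool_rot'][2];c,k=np.cos(y),np.sin(y)
for u,v in [(160,213),(239,213),(98,161),(299,158)]:
    d=wworld(T,u+80,v,.028)[:2]-s['position'][:2]; print((c*d[0]+k*d[1])*1e3,(k*d[0]-c*d[1])*1e3)
E
```

```text
21.520743040042152 -22.173663295515183
21.44790301810545 23.224347350872257
51.175587591924504 -55.189838811598015
52.627677137817244 55.04835060702965
```

It needs 1.5–2 mm more travel. Then I'll lower it 4 mm to the table.

Emit:
carry_out:
  plan: [-1, 0.002, 0, 0, 0, 0, 0, -1, 0, 0, 0.002, 0, 0, 0, -1, 0, 0, 0.0015, 0, 0, 0, -1, 0, 0, 0.0005, 0, 0, 0, -1, 0, 0, 0, 0, 0, 0]

```text
clock: 7.98
position: [0.6531, 0.2725, 0.0484]
tool_rot: [3.141, 0.0, 0.243]
wrist_force: [-0.5, -0.3, -0.5]
opening: 0.0305
```

Emit:
carry_out:
  plan: [-1, 0, 0, 0.0005, 0, 0, 0, -1, 0, 0, 0, 0, 0, 0]

```text
clock: 8.22
position: [0.6532, 0.2726, 0.0483]
tool_rot: [3.141, -0.0, 0.243]
wrist_force: [-1.8, -0.3, 5.6]
opening: 0.0308
```

It's in contact with the table. Releasing now, then retreating straight up.

Emit:
carry_out:
  plan: [0.0, 0, 0, 0, 0, 0, 0, 0.0, 0, 0, 0, 0, 0, 0, 0.6, 0, 0, 0, 0, 0, 0, 0.6, 0, 0, 0, 0, 0, 0, 0.6, 0, 0, 0, 0, 0, 0]

```text
clock: 8.85
position: [0.6532, 0.2725, 0.0477]
tool_rot: [3.142, 0.0, 0.243]
wrist_force: [1.1, 0.5, 0.5]
opening: 0.0681
```

Emit:
carry_out:
  plan: [0.6, 0, 0, -0.02, 0, 0, 0, 0.6, 0, 0, -0.03, 0, 0, 0, 0.6, 0, 0, -0.04, 0, 0, 0, 0.6, 0, 0, -0.05, 0, 0, 0, 0.6, -0.03, 0, -0.04, 0, 0, 0]

```text
clock: 9.48
position: [0.6248, 0.2655, 0.2312]
tool_rot: [-3.14, -0.003, 0.242]
wrist_force: [0.5, -0.1, -0.1]
opening: 0.0684
```

Emit:
carry_out:
  plan: [0.6, -0.05, 0, 0, 0, 0, 0, 0.6, -0.05, 0, 0, 0, 0, 0, 0.6, -0.03, 0, 0, 0, 0, 0, 0.6, 0, 0, 0, 0, 0, 0]

```text
clock: 9.98
position: [0.4966, 0.2341, 0.2298]
tool_rot: [3.14, -0.002, 0.244]
wrist_force: [0.7, -0.1, 1.0]
opening: 0.0686
```

```bash
python3 - <<'E'
from h import *
s,T=wpose(); print(s['position'],s['wrist_force']); w,_=snap('wrist','w4'); np.save('pics/w4T.npy',T)
p,d=snap('scene','s4'); cv2.imwrite('pics/v4.png',np.hstack([w[:,80:480],cv2.resize(p[60:360,120:420],(400,420))])[:,:,::-1])
E
```

```text
[0.49657029 0.23409242 0.22977975] [ 0.74379498 -0.14031555  1.04993534]
```

View pics/v4.png

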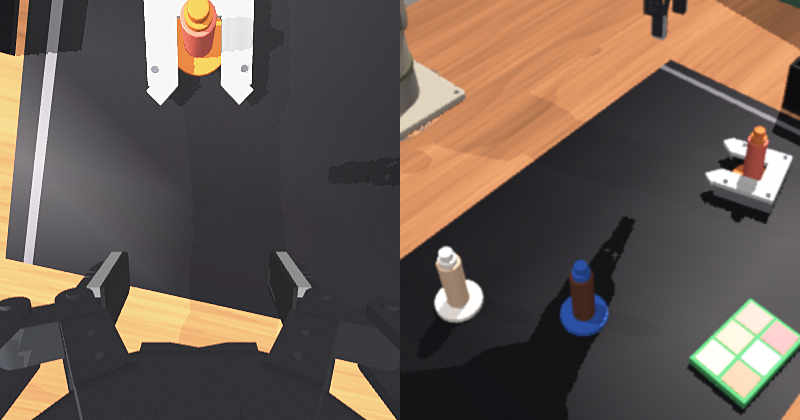

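The coral dispenser stands upright in the slot (pump top about (199,18), dock tips (161,104) and (240,104)), and the bystanders are standing. One numeric check from a fresh top image and the wrist picture before handing in.

```bash
python3 - <<'E'
from h import *
T=np.load('pics/w4T.npy'); a,b=[wworld(T,u+80,104,.028)[:2] for u in(161,240)]; n=b-a; n/=np.linalg.norm(n); ex=np.array([-n[1],n[0]])
d=np.load('pics/w4.npy');c=camera_params('wrist');u,v=279,18;z=d[v,u];P=(T@np.array([(u-c['cx'])/c['fx']*z,(v-c['cy'])/c['fy']*z,z,1]))[:3]
o=P[:2]-(a+b)/2; print('tips w',np.linalg.norm(b-a),'pump top',P,'dock x,y',ex@o-.065,-n@o)
p,d=snap('top','top5'); c0=cv2.imread('pics/top5.png')
cv2.imwrite('pics/crop5.png',cv2.resize(c0[110:260,100:400],None,fx=2.66,fy=2.66,interpolation=cv2.INTER_CUBIC))
q=cv2.imread('pics/top0.png')
for n,(x,y) in dict(cocoa=(325,188),beige=(373,258)).items(): print(n,np.abs(c0[y-22:y+22,x-22:x+22].astype(int)-q[y-22:y+22,x-22:x+22]).mean())
E
```

```text
tips w 0.08543236976402706 pump top [0.64515116 0.27042056 0.10393093] dock x,y -0.007272983375297526 0.0019231598035603422
cocoa 26.40117079889807
beige 10.682679063360881
```

View pics/crop5.png

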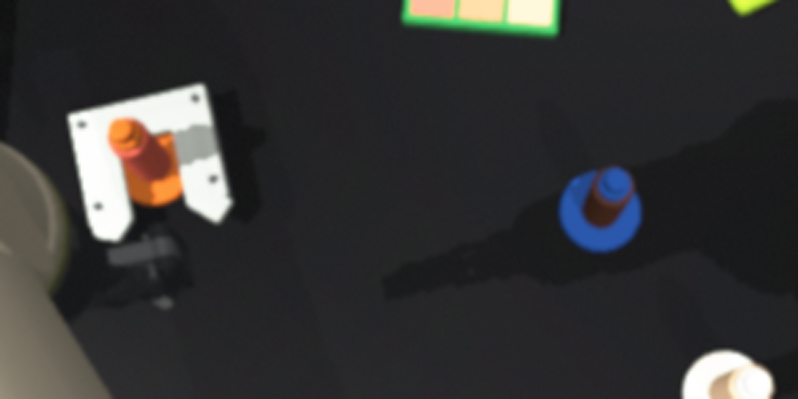

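The single pump-top pixel reads -7 mm in the dock's x, which is a disagreement to settle. I'll use the depth points of the pump's top face and the flange's front edge.

```bash
python3 - <<'E'
from h import *
def cloud(n,d,T):
    c=camera_params(n); v,u=np.mgrid[:420,:560]; P=np.stack([(u-c['cx'])/c['fx']*d,(v-c['cy'])/c['fy']*d,d,d*0+1],-1).reshape(-1,4)[d.ravel()>0]
    return (P@T.T)[:,:3]
c=camera_params('top');T=np.eye(4);T[:3,:3]=cv2.Rodrigues(np.array(c['rvec']))[0];T[:3,3]=np.ravel(c['tvec'])
y=np.radians(14.4);R=np.array([[np.cos(y),np.sin(y)],[-np.sin(y),np.cos(y)]])
for n,f,TT in(('wrist','w4',np.load('pics/w4T.npy')),('top','top5',np.linalg.inv(T))):
    P=cloud(n,np.load(f'pics/{f}.npy'),TT); L=(P[:,:2]-[.6527,.2722])@R.T; ok=(np.abs(L)<[.09,.07]).all(1); L=L[ok];z=P[ok,2]
    for nm,m in (('top',(z>.1)&(z<.108)),('barrel',(z>.04)&(z<.08)&(np.abs(L[:,0])<.04)),('plate',(z>.025)&(z<.031)),('flange',(z>.005)&(z<.011)&(np.abs(L[:,0])<.04)&(np.abs(L[:,1])<.02))):
        q=L[m]*1e3; print(n,nm,m.sum(),*( [q.mean(0).round(1),q.min(0).round(1),q.max(0).round(1)] if m.sum() else []))
E
python3 - <<'E'
import sys; sys.path.insert(0,'.')
import cv2,numpy as np
p=cv2.imread('pics/w4.png'); cv2.imwrite('pics/crop6.png',cv2.resize(p[0:110,210:350],None,fx=5,fy=5,interpolation=cv2.INTER_CUBIC))
E
```

```text
wrist top 403 [-1.6  0.9] [-8.5 -7.8] [5.  9.5]
wrist barrel 373 [-12.5   1.3] [-15.9 -14. ] [-1.4 16.6]
wrist plate 6197 [-9.2  0.1] [-64.8 -56.5] [33.6 56.9]
wrist flange 879 [-16.1  -1.2] [-32.5 -20. ] [23.1 20. ]
top top 64 [-0.6  2.1] [-8.2 -6. ] [ 8.2 11. ]
top barrel 110 [-10.1  -3.9] [-15.8 -13.7] [ 8.9 13.1]
top plate 1488 [0.6 0.1] [-64.4 -55.4] [50.9 57.6]
top flange 194 [-12.   -2.3] [-35.6 -17.5] [24.9 19.6]
```

View pics/crop6.png

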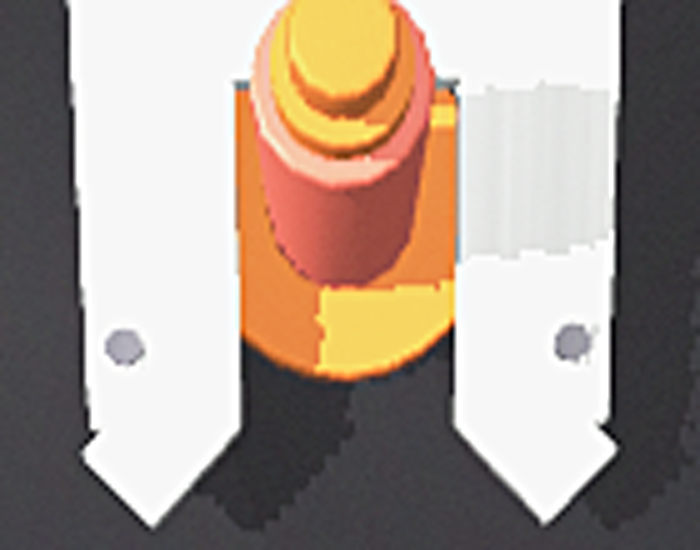

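The depth data settles it. The barrel front is at -15.9 mm, the flange front at -32.5 mm and the plate front at -64.8 mm, so the axis is home to within about 1 mm; my pixel had been on the rim of the pump's top face. The bystander image differences come from the arm's shadow: cocoa's flange is still at (325,189), against (325,188) before.

```bash
python3 -c "
from rig import *
print(job_done(), read_state()['clock'])"
```

```text
the job is handed in; nothing more can be done
the job is handed in; nothing more can be done
```

The coral dispenser is standing upright on the table in the dock slot, fully home with its foot flange under the plate, and the gripper has let go. I handed the job in at about 10 s of robot time. I gripped it by the barrel, carried it to the dock mouth, slid it in about 4 mm above the table, set it down, released it, and backed away up and out.

**Final position:** depth data put the barrel front at -15.9 mm and the flange front at -32.5 mm in the dock's x. That places the axis within about 1 mm of home, and 1–2 mm off sideways. Wrist forces stayed below about 8 N in the readings I saw.

**Other dispensers:** the last pictures show both standing where they were. I rechecked cocoa's pixel position, which had not moved, but judged beige only by eye. A raw image difference flagged changes around both, which I put down to the arm's shadow.

**Check that disagreed:** one hand-picked pixel on the pump top gave -7 mm in the dock's x. The pixel was on the rim of the top face, and the depth data overruled it.

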